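# Tip the milk carton over onto its taped cutting place

### The job

The empty milk carton is going to be slit lengthwise into a seedling trough: push it near its top so that it falls over onto its broad face with its top end inside the rectangle of dark tape, then push it along by its foot end until the whole carton lies inside the taped rectangle. Only push it, never pick it up, and leave the pot, can opener, squashed bottle and lidded box where they are.

Things in the scene. Friction and masses are not known exactly. Their poses are not given: they have to be found in the camera images.
- carton: Standing white drink carton, kraft band, screw cap on top; loose, about 60 g, 55 mm thick (own x), 90 wide (y), 165 tall (z; cap 11 more). Origin: centre of its underside. Starts upright just outside the tape, a broad face towards it (within 0.12 rad). Pushed 120 to 160 mm up it tips about its foot edge, falls once its top has moved some 55 mm, and then slides easily when pushed at its foot end.
- foot_a (a point): Point on the carton's middle plane (half-way through its 55 mm thickness), at the foot corner on its own +y side; 27.5 mm above the table when the carton lies flat.
- foot_b (a point): Point on the carton's middle plane (half-way through its 55 mm thickness), at the foot corner on its own -y side; 27.5 mm above the table when the carton lies flat.
- top_a (a point): Point on the carton's middle plane (half-way through its 55 mm thickness), at the top corner on its own +y side; 27.5 mm above the table when the carton lies flat.
- top_b (a point): Point on the carton's middle plane (half-way through its 55 mm thickness), at the top corner on its own -y side; 27.5 mm above the table when the carton lies flat.
- mark: Rectangle of dark tape stuck flat on the table, 200 mm (own x) by 165 mm (own y) over its outer edges, tape 12 mm wide, too thin to obstruct anything. Origin at its centre on the table; own z up; own x points away from the side where the carton stands, that is in the direction of the fall.
- pot: Empty terracotta flowerpot, 126 mm across its rim, 110 mm tall, beside the tape rectangle. Origin at the centre of its underside. Loose; must be left alone.
- opener: Stainless steel can opener lying flat beside the tape rectangle, 150 mm long (own x) by 50 mm, 24 mm high. Origin underneath, near its middle. Loose; must be left alone.
- box: Lidded polypropylene box with a snap latch on its front, 175 by 220 by 92 mm tall, on the robot's right. Origin at the centre of its underside. Loose; must be left alone.
- bottle: Squashed flat PET bottle on the table on the robot's left, 215 mm long (own x) by 75 mm by 25 mm high. Origin underneath, near its middle. Loose; must be left alone.
Things that resemble listed ones, but are neither listed nor needed, are in the scene too. Of the things that look like the carton, take the one that is nearest to the robot's base at the start.

How it is judged:
On the way:
1. the carton has fallen onto a broad face with its top end inside the taped rectangle (angle between the x axis of carton and the z axis of mark, either way round below 0.12 rad and height (world z) of each of foot_a, foot_b, top_a, top_b below 0.038 m and x of top_a in the frame of mark between -0.104 and 0.104 m and y of top_a in the frame of mark between -0.0865 and 0.0865 m and x of top_b in the frame of mark between -0.104 and 0.104 m and y of top_b in the frame of mark between -0.0865 and 0.0865 m), for 0.2 s.
At the end, for the whole second after the job is handed in: The carton lies flat on a broad face (within 0.12 rad, on the table), at rest, top end towards the far side, with all four corners inside the outer edge of the tape rectangle (4 mm tolerance) (all of step 1 and x of foot_a in the frame of mark between -0.104 and 0.104 m and y of foot_a in the frame of mark between -0.0865 and 0.0865 m and x of foot_b in the frame of mark between -0.104 and 0.104 m and y of foot_b in the frame of mark between -0.0865 and 0.0865 m and x of each of top_a, top_b in the frame of mark above 0 m and linear speed of carton below 0.02 m/s); the robot touches nothing.
It fails at once if the carton was lifted off the table (height (world z) of each of foot_a, foot_b, top_a, top_b above 0.045 m).
It fails at once if the pot, can opener, lidded box or bottle on the table was moved more than 15 mm (distance of any of pot, opener, box, bottle from where it was at the start of the episode above 0.015 m).
It also fails if it takes over 40 s, if anything falls off the work surface, if the arm or the gripper's body presses on something with over 40 N, if the wrist force passes 120 N, or if a joint passes its speed limit or range.

### The arm

A 6-joint arm with a two-finger parallel gripper is mounted at the origin on the work surface. World frame = base frame: x ahead of the robot, y to its left, z up, the work surface at z = 0. Lengths are in m, angles in rad, forces in N, time in s.
With the tool pointing down it reaches from about 0.3 to 0.775 m from the base axis. Payload 14.6 kg.
Tool frame: the origin (TCP) lies between the finger pads; the fingertips stand 14 mm ahead of it and the grasp point (between the pads) lies 5 mm behind it; z points along the fingers, y is the line along which they close (so a half turn about z gives the same grasp; the last joint's range is limited). The gripper opens to 94 mm and grips with 3 to 60 N. Pads are 16 mm wide; open, the fingers measure 119 mm over their backs; the gripper's body (75 mm by 177 mm) begins 78 mm behind the grasp point.
Start: joints at [-1.365, 0.3, 1.521, -0, 1.321, -0.067], TCP at [0.148, -0.53, 0.219] pointing down, gripper open.
Joint ranges: [-3.03, 3.03], [-0.79, 2.21], [0.23, 2.52], [-1.04, 4.18], [0, 3.07], [-2.55, 2.55]. Speed limits (rad/s): [2.22, 2.22, 2.57, 3.14, 3.14, 3.14].

### API

Orientations are given as [roll, pitch, yaw] about the fixed x, y, z axes, in that order (R = Rz(yaw) Ry(pitch) Rx(roll)).
In Python, from station import ctrl gives the robot as it stands. The module is installed in compiled form; this text tells all that it offers.
- The arm moves only by the tool move_arm, never from a script. Its argument "targets" is a list of rows, each a list of 7 numbers: the opening, from -1 (shut) to 1 (fully open), then the shift along the tool's x, y, z in units of 50 mm (1.0 is 50 mm), then the turn, a rotation vector about the tool's x, y, z in rad. A call has 1 to 12 rows; each row is the pose to reach, as a shift and turn from the pose commanded when the call began, along the tool's axes at that moment; what a row does not reach only later rows make up. A row lasts 1/10 s, in which the tool goes at most 50 mm and 8.59 degrees, less where a joint would pass 70% of its speed; a pose out of reach is approached as far as the arm can. A call with a gripper value outside its range is refused whole. The fingers move at their own pace and stop on an object; "grip_force" is the grip in N (left out, the last holds). Time passes only in rows, so rows that repeat a pose let the fingers close. It gives the time, the measured TCP pose, the force, the opening and the grip force at its end, in the units of the state.
- ctrl.get_obs(): the state, without advancing time (a new reading comes with each control period).
- ctrl.camera(name): name is "side" or "top"; returns (picture, depth): 420x560x3 uint8, red, green, blue; 420x560 float32, m along the optical axis (not along the pixel's ray), 0 where there is no reading.
- ctrl.camera_params(name): a dict with "intrinsics" (3x3 intrinsics, pixels), "rvec" (rotation vector, rad) and "tvec" (3), from world to camera coordinates, as OpenCV has them. Camera axes: x right, y down, z forward; pixel columns grow to the right and rows downward; lengths in m; the calibration is good to about 2 mm. A picture is of the moment at which its call begins. camera_params takes no time and is no camera call.
- ctrl.hand_in(): hands the job in; it is judged then, once.
Trained networks look in the newest picture that a camera, given by its name, has taken for a name from the list of things; names that differ only in an ending like _2 or _b are one class to them, and where a whole thing is asked for, a point or a joint stands for the part that bears it (a point fixed in the world has none). Each returns a list of dicts, best first, with "score" (0 to 1); they miss things now and then, are a little off and sometimes report something else, mostly with a low value. They report only what shows in the picture. A call takes as long as a camera call. They do not tell look-alikes from the thing itself.
- ctrl.cut_out(camera, target): "region" (420x560 bool, what is visible of it) and "point" ([column, row] in pixels, amid what is visible of it).
- ctrl.tip_of(camera, target): "point" ([column, row] in pixels: a listed point, or the origin of a listed thing).
The state is a dict: "time_s": time; "qpos": joint angles; "joint_vel": joint speeds; "tau": joint torques, N m; "ee_pos": TCP position; "eef_rot": TCP orientation; "force": force on the tool from outside, world axes, zero at the start; "moment": the same for the moment, N m; "grip_width": finger opening in m; "grip_force": force on a finger pad.
Only numpy, scipy, OpenCV 4.12 (cv2) and the standard library are available. Lean on these libraries where they do the work, as an engineer would, in place of code of your own. Each camera call takes 0.05 s, during which the arm holds its last target. There are 200 camera calls.

## Working session

There is one attempt and no reset: what is moved stays moved. The work goes in short steps, Python scripts to look and compute and a tool call to move; the robot and the scene stay as the last step left them, time stands still between calls to the robot, and variables do not carry over. Pictures are saved under pics/ and viewed, at most 10 in all, crops included, and the job is handed in when it is done.

Besides the shell and the picture viewer there is one more tool, called after "Request:" as name(argument=value, ...), one argument or row to a line, values as JSON. move_arm: Moves the arm, as the interface text tells. Its arguments: {"type":"object","properties":{"targets":{"type":"array"},"grip_force":{"type":"number"}},"required":["targets"]}

```bash
mkdir -p pics
cat > h.py <<'E'
import numpy as np, cv2
from station import ctrl
def cam(n):
    p=ctrl.camera_params(n); R=cv2.Rodrigues(np.array(p["rvec"],float))[0]
    return np.array(p["intrinsics"],float),R,np.array(p["tvec"],float).ravel()
def cloud(n,d):
    K,R,t=cam(n); v,u=np.indices(d.shape)
    P=np.stack([(u-K[0,2])/K[0,0]*d,(v-K[1,2])/K[1,1]*d,d],-1)
    W=(P-t)@R; W[d<=0]=np.nan; return W
def ray(n,px,z):
    K,R,t=cam(n); r=R.T@np.linalg.solve(K,[px[0],px[1],1]); c=-R.T@t
    return c+r*(z-c[2])/r[2]
E
python3 - <<'E'
from h import *
np.set_printoptions(precision=3,suppress=True)
ims=[]
for n in("side","top"):
    im,d=ctrl.camera(n); ims.append(im); W=cloud(n,d); np.save(n,W)
    K,R,t=cam(n); print(n,-R.T@t)
    for o in("carton","mark","pot","opener","box","bottle"):
        for r in ctrl.cut_out(n,o)[:3]:
            if r["score"]<.2: continue
            w=W[r["region"]]; w=w[~np.isnan(w[:,0])]
            print(n,o,round(r["score"],2),np.round(r["point"]),len(w),np.percentile(w,[2,50,98],axis=0).round(3).tolist() if len(w) else '')
    for r in ctrl.tip_of(n,"mark")[:2]: print("markO",r["score"],r["point"],ray(n,r["point"],0))
    cv2.imwrite(f"pics/{n}0.png",im[...,::-1])
print(ctrl.get_obs())
E
```

```text
side [-0.005  0.904  1.15 ]
side carton 0.87 [326. 217.] 969 [[0.435, -0.164, 0.007], [0.465, -0.1, 0.123], [0.516, -0.079, 0.177]]
side carton 0.75 [340. 189.] 943 [[0.456, -0.314, 0.009], [0.49, -0.268, 0.128], [0.547, -0.241, 0.177]]
side carton 0.56 [316. 174.] 740 [[0.6, -0.411, 0.004], [0.628, -0.319, 0.119], [0.669, -0.302, 0.177]]
side pot 0.96 [267. 269.] 1419 [[0.455, 0.106, 0.008], [0.518, 0.147, 0.074], [0.568, 0.222, 0.113]]
side opener 0.65 [267. 195.] 195 [[0.684, -0.243, 0.004], [0.751, -0.187, 0.014], [0.795, -0.149, 0.029]]
side box 0.69 [385. 166.] 1436 [[0.373, -0.683, 0.01], [0.444, -0.509, 0.091], [0.508, -0.483, 0.099]]
side bottle 0.93 [210. 393.] 2105 [[0.346, 0.48, 0.002], [0.429, 0.533, 0.023], [0.539, 0.572, 0.029]]
top [ 0.265 -0.024  1.767]
top carton 0.98 [366. 237.] 763 [[0.454, -0.322, 0.006], [0.497, -0.275, 0.164], [0.548, -0.241, 0.178]]
top carton 0.97 [318. 242.] 605 [[0.433, -0.173, 0.034], [0.47, -0.126, 0.165], [0.516, -0.084, 0.18]]
top carton 0.69 [379. 198.] 755 [[0.597, -0.398, 0.018], [0.627, -0.344, 0.162], [0.668, -0.304, 0.179]]
top ma
[... 353 characters left out ...]
], [0.428, 0.526, 0.022], [0.537, 0.568, 0.032]]
top box 0.87 [455. 264.] 3560 [[0.34, -0.701, 0.015], [0.419, -0.588, 0.092], [0.501, -0.487, 0.101]]
top bottle 0.82 [122. 257.] 1167 [[0.341, 0.477, 0.007], [0.428, 0.525, 0.022], [0.532, 0.565, 0.032]]
{'time_s': 0.8, 'qpos': array([-1.365,  0.3  ,  1.521,  0.   ,  1.321, -0.067]), 'joint_vel': array([ 0.   ,  0.001,  0.   ,  0.001,  0.001, -0.   ]), 'tau': array([ -0.   , -53.163, -35.29 ,   0.071,   0.021,  -0.   ]), 'ee_pos': array([ 0.148, -0.53 ,  0.219]), 'eef_rot': array([-3.142, -0.   ,  0.273]), 'force': array([-0.623,  0.403,  0.585]), 'moment': array([-0.004,  0.086,  0.006]), 'grip_force': 0.0, 'grip_width': 0.09421586905659741}
```

Run:
```python
import cv2
im=cv2.imread("pics/top0.png")[130:300,180:420]; cv2.imwrite("pics/topc.png",cv2.resize(im,None,fx=3.2,fy=3.2,interpolation=cv2.INTER_CUBIC))
from h import *
np.set_printoptions(precision=3,suppress=True)
im=cv2.imread("pics/top0.png"); W=np.load("top.npy")
g=im.max(2)
# mark: dark pixels near table
m=(g<75)&(abs(W[...,2])<.015)&(W[...,0]>.42)&(W[...,0]<.76)&(W[...,1]>-.2)&(W[...,1]<.12)
n,l,s,c=cv2.connectedComponentsWithStats(m.astype(np.uint8),connectivity=8)
for i in range(1,n):
    if s[i,4]>80:
        v,u=np.nonzero(l==i); P=np.array([ray("top",p,0)[:2] for p in zip(u,v)],np.float32)
        r=cv2.minAreaRect(P); print("dark",s[i],r, cv2.boxPoints(r).tolist())
# carton top-plane
q=(W[...,2]>.150)&(W[...,2]<.172)&(W[...,0]>.4)&(W[...,0]<.56)&(W[...,1]>-.21)&(W[...,1]<-.04)
P=W[q][:,:2].astype(np.float32); r=cv2.minAreaRect(P); print("carton",len(P),r,P.mean(0),cv2.boxPoints(r))
```

```text
dark [ 244  177   79   71 1305] ((0.570327877998352, 0.01338130235671997), (0.19961154460906982, 0.2766234874725342), 35.4034538269043) [[0.40884870290756226, 0.06829769909381866], [0.5691050887107849, -0.15717612206935883], [0.7318070530891418, -0.04153509438037872], [0.5715506672859192, 0.18393872678279877]]
dark [314 229  22  30 141] ((0.4833083152770996, -0.178290456533432), (0.05006156116724014, 0.1253364086151123), 61.29092025756836) [[0.4163200855255127, -0.17014074325561523], [0.5262488722801208, -0.2303476631641388], [0.5502965450286865, -0.18644016981124878], [0.44036775827407837, -0.12623324990272522]]
carton 429 ((0.4764275848865509, -0.13000404834747314), (0.05555981397628784, 0.09082558006048203), 35.88499069213867) [ 0.477 -0.132] [[ 0.427 -0.109]
 [ 0.481 -0.183]
 [ 0.526 -0.151]
 [ 0.472 -0.077]]
```

View pics/topc.png

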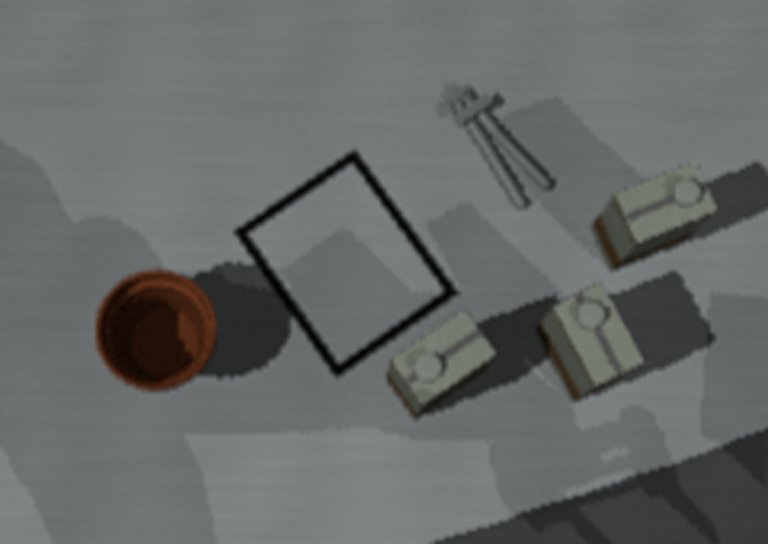

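View pics/side0.png

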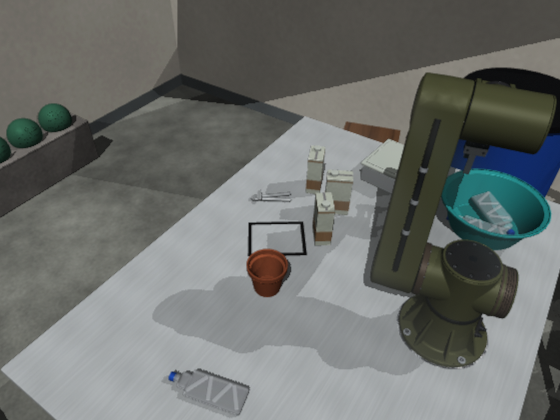

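Run:
```python
from h import *
np.set_printoptions(precision=4,suppress=True)
C=np.array([ray("top",(a/3.2+180,b/3.2+130),0)[:2] for a,b in((355,151),(234,231),(337,376),(459,292))])
print(C,C.mean(0),np.linalg.norm(np.roll(C,-1,0)-C,axis=1))
d=(C[0]+C[1]-C[2]-C[3]);print("xdir",np.arctan2(d[1],d[0])); e=C[1]-C[0]+C[2]-C[3];print("ydir",np.arctan2(e[1],e[0]))
c=C.mean(0)
im=cv2.imread("pics/top0.png"); W=np.load("top.npy")
m=(im.max(2)<45)
n,l,s,_=cv2.connectedComponentsWithStats(m.astype(np.uint8),connectivity=8)
for i in range(1,n):
    if s[i,4]>60 and 240<s[i,0]<330 and s[i,1]<260:
        v,u=np.nonzero(l==i);P=np.array([ray("top",p,0)[:2] for p in zip(u,v)],np.float32);print(s[i],cv2.minAreaRect(P))
# carton in mark frame
th=np.arctan2(d[1],d[0]); 
q=(W[...,2]>.150)&(W[...,2]<.172)&(W[...,0]>.4)&(W[...,0]<.56)&(W[...,1]>-.21)&(W[...,1]<-.04)
P=(W[q][:,:2]-c)@np.array([[np.cos(th),-np.sin(th)],[np.sin(th),np.cos(th)]])
print(P.min(0),P.max(0),np.median(P,0),cv2.minAreaRect(P.astype(np.float32)))
```

```text
[[ 0.7283 -0.0426]
 [ 0.6347  0.0903]
 [ 0.4753 -0.0263]
 [ 0.5701 -0.159 ]] [ 0.6021 -0.0344] [0.1625 0.1974 0.1631 0.1964]
xdir 0.6327673583594808
ydir 2.1876950982319556
[241 178  82  69 981] ((0.5689757466316223, 0.01515255868434906), (0.19546228647232056, 0.278024822473526), 35.67760467529297)
[311 224  42  35 417] ((0.5017447471618652, -0.1872854232788086), (0.06544562429189682, 0.1795741766691208), 22.94281768798828)
[-0.1857 -0.0482] [-0.13    0.0425] [-0.1595 -0.0071] ((-0.15787212550640106, -0.0027914755046367645), (0.09082556515932083, 0.055559832602739334), 89.6301040649414)
```

Request:
move_arm(
  targets=[
    [-0.15,0.6,-0.46,0,0,0,-0.03],
    [-0.15,1.3,-1.0,0,0,0,-0.07],
    [-0.15,2.0,-1.53,0,0,0,-0.1],
    [-0.15,2.7,-2.06,0,0,0,-0.14],
    [-0.15,3.4,-2.6,0,0,0,-0.17],
    [-0.15,4.1,-3.13,0,0,0,-0.2],
    [-0.15,4.8,-3.66,0,0,0,-0.24],
    [-0.15,5.5,-4.2,0,0,0,-0.27],
    [-0.15,6.2,-4.73,0,0,0,-0.31],
    [-0.15,6.8,-5.2,0,0,0,-0.34],
    [-0.15,7.2,-5.5,0,0,0,-0.352],
    [-0.15,7.2,-5.5,0,0,0,-0.352],
  ],
)

```text
time_s: 2.0
ee_pos: [0.422, -0.1658, 0.2195]
eef_rot: [-3.142, -0.0, 0.628]
force: [0.3, -1.3, -0.4]
grip_width: 0.0398
grip_force: 0.0
```

```bash
cat >> h.py <<'E'
MC=np.array([.602,-.0344]);MT=.625
MR=np.array([[np.cos(MT),-np.sin(MT)],[np.sin(MT),np.cos(MT)]])
def mk(P): return (np.asarray(P)[...,:2]-MC)@MR
E
python3 - <<'E'
from h import *
np.set_printoptions(precision=4,suppress=True)
o=ctrl.get_obs(); print(o["time_s"],o["ee_pos"],o["eef_rot"],mk(o["ee_pos"]),o["grip_width"])
W=np.load("top.npy"); q=(W[...,2]>.12)&(W[...,2]<.172)&(W[...,0]>.44)&(W[...,0]<.57)&(W[...,1]>-.35)&(W[...,1]<-.22)
P=mk(W[q]); print(cv2.boxPoints(cv2.minAreaRect(P.astype(np.float32))))
E
```

```text
2.0 [ 0.422  -0.1658  0.2195] [-3.1415 -0.0003  0.6283] [-0.2229 -0.0013] 0.039764044850428955
[[-0.276  -0.1653]
 [-0.1873 -0.1789]
 [-0.1787 -0.1222]
 [-0.2674 -0.1087]]
```

Request:
move_arm(
  targets=[
    [-0.15,0,0,0.5,0,0,0],
    [-0.15,0,0,1.0,0,0,0],
    [-0.15,0,0,1.4,0,0,0],
    [-0.15,0.2,0,1.4,0,0,0],
    [-0.15,0.4,0,1.4,0,0,0],
    [-0.15,0.6,0,1.4,0,0,0],
    [-0.15,0.75,0,1.4,0,0,0],
    [-0.15,0.9,0,1.4,0,0,0],
    [-0.15,1.05,0,1.4,0,0,0],
    [-0.15,1.2,0,1.4,0,0,0],
    [-0.15,1.35,0,1.4,0,0,0],
    [-0.15,1.5,0,1.4,0,0,0],
  ],
)

```text
time_s: 3.2
ee_pos: [0.4821, -0.1236, 0.1495]
eef_rot: [-3.142, 0.0, 0.625]
force: [-0.1, -0.9, 0.3]
grip_width: 0.0402
grip_force: 0.0
```

```bash
cat > look.py <<'E'
from h import *
import sys
np.set_printoptions(precision=4,suppress=True)
o=ctrl.get_obs(); print(o["time_s"],o["ee_pos"],mk(o["ee_pos"]),o["eef_rot"])
s,_=ctrl.camera("side"); im,d=ctrl.camera("top"); W=cloud("top",d); M=mk(W)
a,b=cv2.cvtColor(s[140:320,190:430],cv2.COLOR_RGB2BGR),cv2.cvtColor(im[130:310,180:420],cv2.COLOR_RGB2BGR)
cv2.imwrite(f"pics/{sys.argv[1]}.png",cv2.resize(np.hstack([a,b]),(800,300),interpolation=cv2.INTER_CUBIC))
for n,x in(("top",W),):
  for r in ctrl.cut_out(n,"carton")[:4]:
    w=x[r["region"]]; w=w[~np.isnan(w[:,0])]; p=mk(w)
    print(n,round(r["score"],2),np.median(w,0),np.percentile(p,[2,98],axis=0).tolist())
q=(W[...,2]>.045)&(W[...,2]<.063)&(M[...,0]>-.2)&(M[...,0]<.12)&(abs(M[...,1])<.12)
if q.sum()>50:
    P=M[q].astype(np.float32); r=cv2.minAreaRect(P); print("lying",q.sum(),r,cv2.boxPoints(r).tolist())
E
python3 look.py a
```

```text
3.2 [ 0.4821 -0.1236  0.1495] [-0.1494 -0.0022] [-3.1416  0.      0.6248]
top 0.8 [ 0.6275 -0.3448  0.1624] [[-0.19303979077925534, -0.32311317931266453], [-0.12600580768665726, -0.23094792971828293]]
top 0.73 [ 0.4962 -0.2747  0.1635] [[-0.271615796474022, -0.17013012318898435], [-0.1829467521218241, -0.11127822266112176]]
top 0.42 [ 0.421  -0.5878  0.0919] [[-0.5759114184052961, -0.4567591491829201], [-0.36415112150934353, -0.23853166440077783]]
```

View pics/a.png

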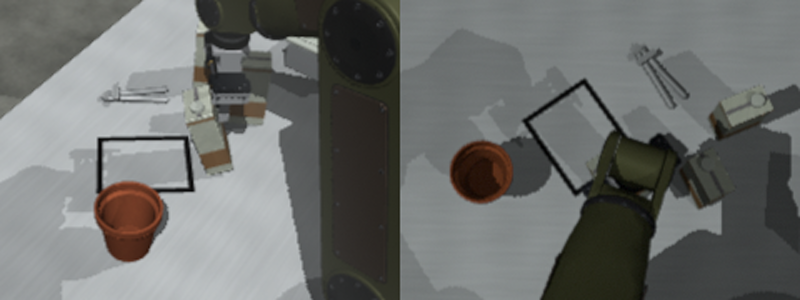

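The side view (left half) shows the carton tipping towards the tape, with its foot near (222,170) and its top near (200,90). I'll keep pushing.

Request:
move_arm(
  targets=[
    [-0.15,0.15,0,0,0,0,0],
    [-0.15,0.3,0,0,0,0,0],
    [-0.15,0.45,0,0,0,0,0],
    [-0.15,0.5,0,0,0,0,0],
    [-0.15,0.5,0,0,0,0,0],
    [-0.15,0.3,0,0,0,0,0],
    [-0.15,-0.2,0,0,0,0,0],
    [-0.15,-0.9,0,0,0,0,0],
    [-0.15,-1.6,0,0,0,0,0],
    [-0.15,-1.6,0,0,0,0,0],
  ],
)

```text
time_s: 4.35
ee_pos: [0.4139, -0.1725, 0.1495]
eef_rot: [-3.141, 0.001, 0.622]
force: [-0.6, 0.5, -0.3]
grip_width: 0.0398
grip_force: 0.0
```

```bash
python3 look.py b
```

```text
4.35 [ 0.4139 -0.1725  0.1495] [-0.2333 -0.0019] [-3.1415  0.0005  0.6221]
top 0.89 [ 0.5023 -0.281   0.1661] [[-0.27154275193265376, -0.16952532493330297], [-0.18210758743153654, -0.1149662357783774]]
top 0.81 [ 0.564  -0.0643  0.0554] [[-0.12791691084183526, -0.047679814049131505], [0.034167266547315896, 0.040677583203650954]]
top 0.8 [ 0.6269 -0.3447  0.1632] [[-0.19257891809936548, -0.31916981345109563], [-0.12745537962253273, -0.23171414231138934]]
lying 1214 ((-0.04377017170190811, -0.004486512392759323), (0.09144575148820877, 0.17007459700107574), 89.81796264648438) [[-0.12895230948925018, -0.049938980489969254], [0.04112142696976662, -0.050479333847761154], [0.04141196608543396, 0.04096595570445061], [-0.12866176664829254, 0.04150630906224251]]
```

View pics/b.png

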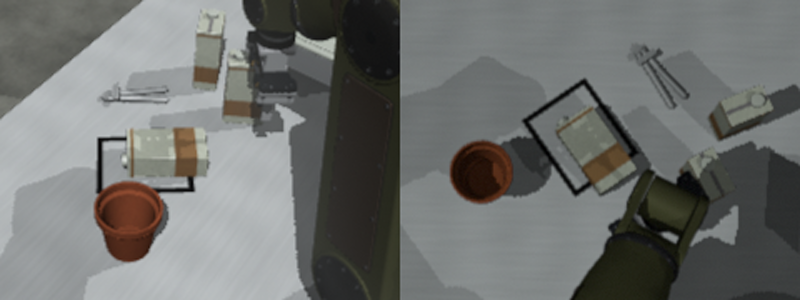

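It has fallen flat: side view shows it at about (165,153), with its top end inside the tape. The foot is at mark x −0.129, so it needs about 47 mm more.

Request:
move_arm(
  targets=[
    [-0.15,0.6,0,0,0,0,0],
    [-0.15,1.1,0,0,0,0,0],
    [-0.15,1.2,0,0,0,0,0],
    [-0.15,1.2,0,0.7,0,0,0],
    [-0.15,1.2,0,1.4,0,0,0],
    [-0.15,1.2,0,2.0,0,0,0],
    [-0.15,1.2,0,2.28,0,0,0],
    [-0.15,1.2,0,2.28,0,0,0],
    [-0.15,1.4,0,2.28,0,0,0],
    [-0.15,1.6,0,2.28,0,0,0],
    [-0.15,1.75,0,2.28,0,0,0],
    [-0.15,1.85,0,2.28,0,0,0],
  ],
)

```text
time_s: 5.7
ee_pos: [0.4928, -0.116, 0.0361]
eef_rot: [3.141, -0.001, 0.626]
force: [0.4, 0.3, 0.5]
grip_width: 0.04
grip_force: 0.0
```

Request:
move_arm(
  targets=[
    [-0.15,0.1,0,0,0,0,0],
    [-0.15,0.2,0,0,0,0,0],
    [-0.15,0.3,0,0,0,0,0],
    [-0.15,0.4,0,0,0,0,0],
    [-0.15,0.5,0,0,0,0,0],
    [-0.15,0.6,0,0,0,0,0],
    [-0.15,0.7,0,0,0,0,0],
    [-0.15,0.78,0,0,0,0,0],
    [-0.15,0.84,0,0,0,0,0],
    [-0.15,0.88,0,0,0,0,0],
    [-0.15,0.9,0,0,0,0,0],
    [-0.15,0.9,0,0,0,0,0],
  ],
)

```text
time_s: 6.9
ee_pos: [0.5283, -0.0903, 0.0354]
eef_rot: [3.142, -0.0, 0.625]
force: [-0.7, 0.2, -0.5]
grip_width: 0.04
grip_force: 0.0
```

```bash
python3 look.py c
```

```text
6.9 [ 0.5283 -0.0903  0.0354] [-0.0925 -0.0022] [ 3.1416 -0.0001  0.6248]
top 0.67 [ 0.6278 -0.3452  0.1627] [[-0.19345867308618497, -0.3427264639830326], [-0.1255061140808917, -0.23146665444359354]]
top 0.66 [ 0.4963 -0.2747  0.1636] [[-0.27165412938856226, -0.17033218139057568], [-0.1829223254637463, -0.11135917270245364]]
top 0.64 [ 0.6327 -0.0133  0.055 ] [[-0.03169507963019055, -0.04874934155373987], [0.08723083362468517, 0.04092642949211183]]
top 0.35 [ 0.4202 -0.5869  0.0916] [[-0.5785649626680565, -0.45699052056692835], [-0.36379216725103747, -0.23696313731137228]]
lying 639 ((0.024433061480522156, -0.004407983273267746), (0.09141714870929718, 0.12754219770431519), 89.72820281982422) [[-0.03955415263772011, -0.04981353133916855], [0.08798661828041077, -0.05041855573654175], [0.08842027187347412, 0.04099756479263306], [-0.039120495319366455, 0.041602589190006256]]
```

The top end is at about 0.085, so the carton is centred in the rectangle. I'll back off and check.

Request:
move_arm(
  targets=[
    [-0.15,-0.2,0,0,0,0,0],
    [-0.15,-0.7,0,0,0,0,0],
    [-0.15,-1.2,0,0,0,0,0],
    [-0.15,-1.2,0,-0.9,0,0,0],
    [-0.15,-1.2,0,-1.8,0,0,0],
    [-0.15,-1.5,0,-2.7,0,0,0],
    [-0.15,-2.2,0,-3.4,0,0,0],
    [-0.15,-2.9,0,-3.4,0,0,0],
    [-0.15,-3.2,0,-3.4,0,0,0],
    [-0.15,-3.2,0,-3.4,0,0,0],
  ],
)

```text
time_s: 8.05
ee_pos: [0.397, -0.1849, 0.2057]
eef_rot: [3.141, -0.0, 0.622]
force: [-0.2, 0.6, -0.7]
grip_width: 0.0404
grip_force: 0.0
```

```bash
python3 look.py d
```

```text
8.05 [ 0.397  -0.1849  0.2057] [-0.2543 -0.0021] [ 3.1409 -0.0002  0.6225]
top 0.87 [ 0.6002 -0.0392  0.0555] [[-0.08384314090129634, -0.0467060171975341], [0.07848386131802589, 0.0407496598128873]]
top 0.7 [ 0.6274 -0.3434  0.1621] [[-0.19309273839645985, -0.3214846172511101], [-0.12390670636170233, -0.23089107985421253]]
lying 1197 ((-0.06284727156162262, -0.020353324711322784), (0.31237924098968506, 0.12521862983703613), 14.308168411254883) [[-0.22966507077217102, 0.001713622361421585], [-0.1987188756465912, -0.11962079256772995], [0.10397052764892578, -0.042420271784067154], [0.07302433252334595, 0.07891414314508438]]
```

View pics/d.png

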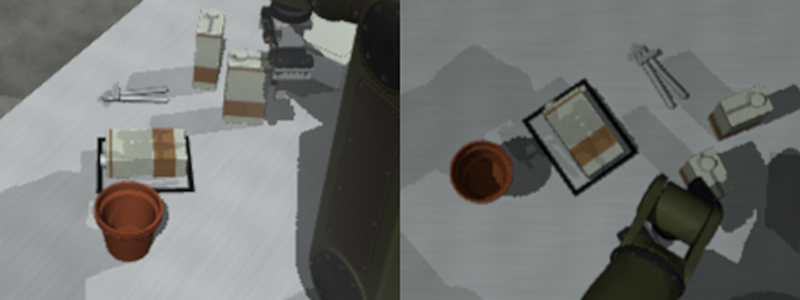

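The top view (right half) shows the carton lying inside the tape, centred at about (580,135), with the pot and opener undisturbed. I'm handing in.

```bash
python3 -c "
from station import ctrl
print(ctrl.hand_in())"
```

```text
the job is handed in; nothing more can be done
None
```

The carton was tipped onto its broad face and pushed by its foot end until, in the last camera check, it lay wholly inside the taped rectangle. The job is handed in at about 8 s of the 40 s allowed; no verdict came back.

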